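Fit the flame tube to the bench burner

TASK

Fit the plain steel flame tube onto the brass burner spigot in the green stand: slip it over the spigot, upright, and push it down firmly until it has driven the red seal ring all the way home, then let go and leave it there. Leave the brass tube, jars, wax pot and firebrick standing where they are.

Things in the scene. Friction and masses are not known exactly. Their poses are not given: they have to be found in the camera images.
- steel_tube: the flame tube to fit: plain bright steel tube, open at both ends and the same either way up, 32 mm outside diameter, 24 mm bore, 80 mm long, about 200 g, standing upright on the bench. Origin at the centre of its lower end, z along the tube.
- stand: the fixed green burner stand: dark base plate 100 x 150 x 10 mm, on it two green jaws 130 mm long (along its y), tops 45 mm above the bench, with an open slot between them along the stand's y. A clamp screw with a T-bar sticks out of its -x side to 68 mm from the origin, 31 mm high. Origin on the bench under the middle of the slot, z up.
- slot (a point): middle of the slot, level with the jaws' tops. In the slot stands an upright brass spigot, 22 mm in diameter, its tip (tapering to 19 mm over the last 5 mm) 100 mm above the bench. It is centred across the slot, but was clamped by hand anywhere up to 12.5 mm to either side of this point along the stand's y: no reading tells, look or feel.
- seal (a joint): how far the red seal ring (32 mm in diameter, 6 mm thick) has been pushed down the spigot, in m: at 0 its upper face is 71 mm above the bench, at 0.010 it is home on the dark nut (40 mm wide) at the spigot's foot, and its upper face is 61 mm above the bench. It drags stiffly (about 11 N) and stays where it is left; a tube pushed home rests on it.
- tube_mid (a point): the middle of the flame tube, on its axis, 40 mm from either end.
- brass_tube: bystander: brass tube, wider and shorter, 38 mm outside diameter, 30 mm bore, 55 mm high, upright. Origin at the centre of its lower end.
- blue_jar: bystander: small glass jar with blue cap, 40 mm diameter, 55 mm high. Origin at the centre of its underside.
- orange_jar: bystander: small glass jar with orange cap, 40 mm diameter, 55 mm high. Origin at the centre of its underside.
- wax_pot: bystander: clear plastic pot of yellow wax, 66 mm across the top, 36 mm high. Origin at the centre of its underside.
- firebrick: bystander: pale firebrick 110 x 75 x 40 mm with a white disc and copper blank on top, 50 mm high in all. Origin at the centre of its underside.

How it is judged:
By the outcome, as a careful person would: the job done as asked, in the order asked, and still so for the second after the job is handed in, with the robot touching nothing.
It also fails if it takes over 45 s, if anything falls off the work surface, if the arm or the gripper's body presses on something with over 40 N, if the wrist force passes 120 N, or if a joint passes its speed limit or range.

ROBOT

A 6-joint arm with a two-finger parallel gripper is mounted at the origin on the work surface. World frame = base frame: x ahead of the robot, y to its left, z up, the work surface at z = 0. Lengths are in m, angles in rad, forces in N, time in s.
With the tool pointing down it reaches from about 0.25 to 0.775 m from the base axis. Payload 4 kg.
Tool frame: the origin (TCP) lies on the centre line of the jaws, within the pads' length; the fingertips stand 25 mm ahead of it and the grasp point (between the pads) lies 6 mm ahead of it; z points along the fingers, y is the line along which they close (so a half turn about z gives the same grasp; the last joint's range is limited). The gripper opens to 94 mm and grips with 3 to 60 N. Pads are 16 mm wide; open, the fingers measure 119 mm over their backs; the gripper's body (75 mm by 177 mm) begins 78 mm behind the grasp point.
Start: joints at [-1.313, 0.087, 1.371, -0, 1.684, -0.103], TCP at [0.194, -0.515, 0.231] pointing down, gripper open.
Joint ranges: [-3.1, 3.1], [-0.76, 2.03], [0.27, 2.55], [-1.08, 4.22], [0.17, 2.65], [-2.57, 2.57]. Speed limits (rad/s): [2.79, 2.79, 3.14, 3.14, 3.14, 3.14].

INTERFACE

Orientations are given as [roll, pitch, yaw] about the fixed x, y, z axes, in that order (R = Rz(yaw) Ry(pitch) Rx(roll)).
In Python, from bench import robot, imaging gives the robot as it stands. The module is installed in compiled form; this text tells all that it offers.
- The arm moves only by the tool drive_tool, never from a script. Its argument "series" is a list of rows, each a list of 3 entries, a list of its own where there are three numbers: the finger opening in m, from 0 to 0.094, then the shift along the tool's x, y, z in m, then the turn, a rotation vector about the tool's x, y, z in rad. A call has 1 to 5 rows; each row is the pose to reach, as a shift and turn from the pose commanded when the call began, along the tool's axes at that moment; what a row does not reach only later rows make up. A row lasts 1/8 s, in which the tool goes at most 62.5 mm and 10.7 degrees, less where a joint would pass 70% of its speed; a pose out of reach is approached as far as the arm can. A call with a gripper value outside its range is refused whole. The fingers move at their own pace and stop on an object; the grip force is fixed at half the most. Time passes only in rows, so rows that repeat a pose let the fingers close. It gives the time, the measured TCP pose, the force, the opening and the grip force at its end, in the units of the state.
- robot.get_obs(): the state, without advancing time (a new reading comes with each control period).
- imaging.snapshot(name): name is "scene" or "top" or "wrist"; returns the picture (384x512x3 uint8, red, green, blue); there is no depth.
- imaging.get_calibration(name): a dict with "intrinsics" (3x3 intrinsics, pixels), "position" and "rotation" of the camera in the world. Camera axes: x right, y up, looking along -z (the intrinsics and any distortion apply to the point x, -y, -z); pixel columns grow to the right and rows downward; lengths in m; the calibration is good to about 2 mm. A picture is of the moment at which its call begins: read the wrist's pose just before it. get_calibration takes no time and is no camera call; for the wrist camera it gives the pose at the moment of the call.
- robot.close_job(): hands the job in; it is judged then, once.
The state is a dict: "time": time; "joint_positions": joint angles; "qvel": joint speeds; "joint_torque": joint torques, N m; "tool_pos": TCP position; "ee_rot": TCP orientation; "wrist_force": force on the tool from outside, world axes, zero at the start; "wrist_torque": the same for the moment, N m; "width": finger opening in m; "finger_force": force on a finger pad.
Only numpy, scipy, OpenCV 4.12 (cv2) and the standard library are available. Lean on these libraries where they do the work, as an engineer would, in place of code of your own. Each camera call takes 0.05 s, during which the arm holds its last target. There are 200 camera calls.

## Working session

There is one attempt and no reset: what is moved stays moved. The work goes in short steps, Python scripts to look and compute and a tool call to move; the robot and the scene stay as the last step left them, time stands still between calls to the robot, and variables do not carry over. Pictures are saved under pics/ and viewed, at most 10 in all, crops included, and the job is handed in when it is done.

Besides the shell and the picture viewer there is one more tool, called after "Call:" as a command line: name --argument value ..., lists and objects as JSON in quotes. drive_tool: Moves the arm, as the interface text tells. Its arguments: {"type":"object","properties":{"series":{"type":"array"}},"required":["series"]}

```bash
mkdir -p pics; cat > h.py <<'E'
import numpy as np, cv2
from bench import robot, imaging
def cal(n):
    c=imaging.get_calibration(n); return np.array(c["intrinsics"]),np.array(c["position"]),np.array(c["rotation"]),c
def ray(n,u,v,c=None):
    K,p,R,_=c or cal(n)
    d=np.linalg.inv(K)@[u,v,1]; d=R@[d[0],-d[1],-d[2]]; return p,d
def atz(n,u,v,z,c=None):
    p,d=ray(n,u,v,c); return p+d*(z-p[2])/d[2]
def proj(n,P,c=None):
    K,p,R,_=c or cal(n)
    q=R.T@(np.array(P)-p); q=K@[q[0],-q[1],-q[2]]; return q[:2]/q[2]
def save(n,f):
    im=imaging.snapshot(n); cv2.imwrite("pics/"+f,cv2.cvtColor(im,cv2.COLOR_RGB2BGR)); return im
E
python3 - <<'E'
from h import *
o=robot.get_obs(); print(o)
for n in("scene","top","wrist"):print(n,imaging.get_calibration(n))
a=save("top","top0.png");b=save("scene","scene0.png")
E
```

```text
{'time': 0.0, 'joint_positions': array([-1.31314041e+00,  8.79319710e-02,  1.37220238e+00, -2.18026418e-05,
        1.68360094e+00, -1.03129560e-01]), 'qvel': array([-0.00338013,  0.00075063,  0.00013184, -0.00144808,  0.0011561 ,
        0.00178664]), 'joint_torque': array([ 2.07865305e-03, -3.40182924e+01, -3.02424538e+01,  7.19081168e-02,
        3.29181016e-02, -1.82506283e-04]), 'tool_pos': array([ 0.19400559, -0.51413275,  0.22934303]), 'ee_rot': array([-3.13945918e+00, -1.99022742e-04,  3.60782837e-01]), 'wrist_force': array([-0.34428558,  0.09464676, -0.56192154]), 'wrist_torque': array([-0.03181961,  0.00609151,  0.00600039]), 'finger_force': 0.0, 'width': 0.0939097917683226}
scene {'intrinsics': array([[360.63608815,   0.        , 257.33651971],
       [  0.        , 360.63608815, 203.30679431],
       [  0.        ,   0.        ,   1.        ]]), 'position': array([ 1.23477884, -0.02946515,  0.5536255 ]), 'rotation': array([0.93630433, 0.02279476, 1.48416905])}
top {'intrinsics': array([[469.61172807,   0.        , 252.81784849],
       [  0.        , 469.61172807, 194.09236437],
       [  0.        ,   0.        ,   1.        ]]), 'position': array([0.42299839, 0.02955154, 1.07244569]), 'rotation': array([ 0.13795785, -0.03367414, -1.54988104])}
wrist {'intrinsics': array([[299.74484509,   0.        , 258.60299253],
       [  0.        , 299.74484509, 193.89968606],
       [  0.        ,   0.        ,   1.        ]]), 'position': array([ 0.27303672, -0.48519867,  0.38315003]), 'rotation': array([-0.2929739 ,  0.00358648, -1.21103673])}
```

View pics/top0.png

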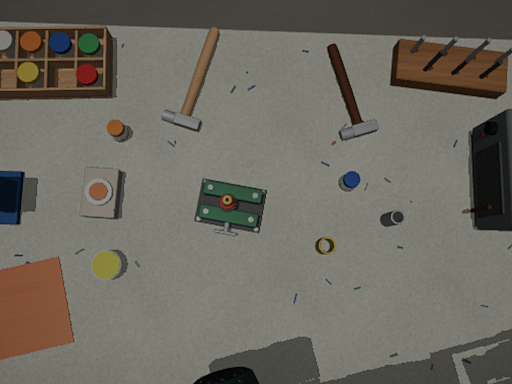

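View pics/scene0.png

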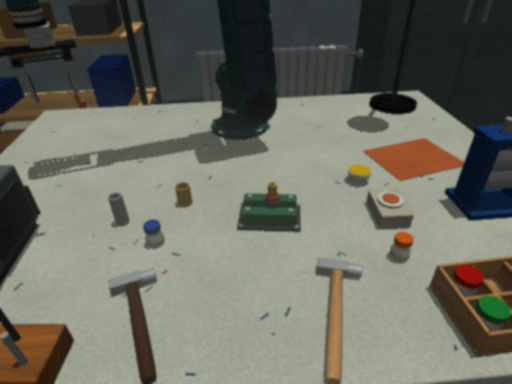

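The top view shows the steel tube at about (393,217), the stand and spigot at about (228,202), and the brass tube at (325,246). The rotations are rpy triples, so I'll fix the helper and zoom in.

```bash
python3 - <<'E'
s=open('h.py').read()
s=s.replace('np.array(c["rotation"]),c','Rotation.from_euler("xyz",c["rotation"]).as_matrix(),c').replace('import numpy as np, cv2','import numpy as np, cv2\nfrom scipy.spatial.transform import Rotation')
open('h.py','w').write(s)
E
python3 - <<'E'
from h import *
print(robot.get_obs()['tool_pos'])
for p,z in(((397,216),.08),((390,219),0),((227,200),.1),((325,246),.055),((351,180),.055)): print(p,atz("top",*p,z))
for p,z in(((114,197),.08),((272,184),.1),((183,186),.055)): print(p,atz("scene",*p,z))
a=cv2.imread('pics/top0.png')
A=cv2.resize(a[170:240,190:270],(640,560),interpolation=cv2.INTER_CUBIC)[:,:] 
B=cv2.resize(a[200:235,380:410],None,fx=8,fy=8,interpolation=cv2.INTER_CUBIC)
A[:280,:0]=0
c=np.zeros((560,800,3),np.uint8);c[:,:640]=A;c[:B.shape[0],560:800]=B
cv2.imwrite('pics/crop0.png',c)
E
```

```text
[ 0.19403585 -0.514177    0.22941866]
(397, 216) [ 0.52205322 -0.31108644  0.08      ]
(390, 219) [ 0.5226795  -0.32202914  0.        ]
(227, 200) [0.54493862 0.0531898  0.1       ]
(325, 246) [ 0.45550981 -0.16056805  0.055     ]
(351, 180) [ 0.60207693 -0.21848673  0.055     ]
(114, 197) [ 0.52934072 -0.31092924  0.08      ]
(272, 184) [0.54949451 0.05331072 0.1       ]
(183, 186) [ 0.46351069 -0.16176688  0.055     ]
```

View pics/crop0.png

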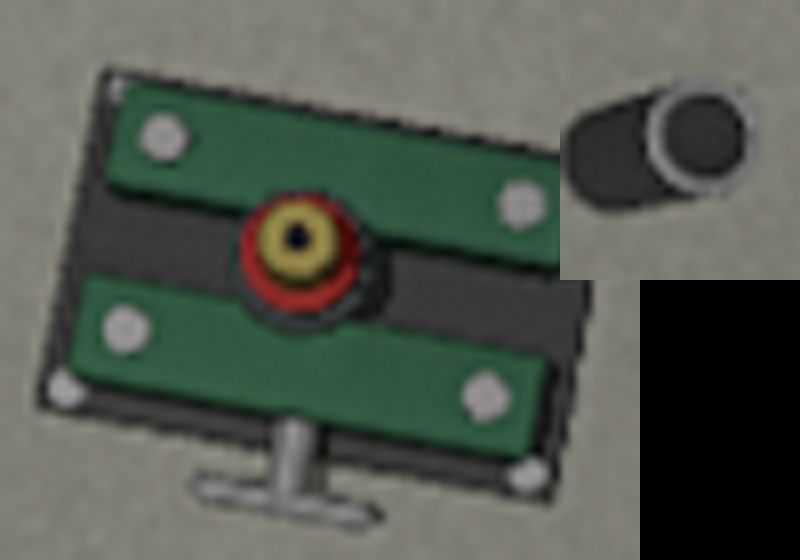

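Call:
drive_tool --series '[[0.094, [0.06, -0.011, 0], [0, 0, 0]], [0.094, [0.12, -0.022, 0], [0, 0, 0]], [0.094, [0.18, -0.034, 0], [0, 0, 0]], [0.094, [0.24, -0.045, 0], [0, 0, 0]], [0.094, [0.3, -0.056, 0], [0, 0, 0]]]'

```text
time: 0.72
tool_pos: [0.4564, -0.3549, 0.23]
ee_rot: [-3.141, 0.0, 0.361]
wrist_force: [0.2, -1.0, 0.0]
width: 0.0941
finger_force: 0.0
```

Call:
drive_tool --series '[[0.094, [0.04, -0.008, 0.0], [0, 0, 0]], [0.094, [0.079, -0.015, 0.03], [0, 0, 0]], [0.094, [0.079, -0.015, 0.03], [0, 0, 0]], [0.094, [0.079, -0.015, 0.03], [0, 0, 0]]]'

```text
time: 1.23
tool_pos: [0.5232, -0.3147, 0.2003]
ee_rot: [-3.141, 0.001, 0.361]
wrist_force: [-0.1, 0.0, 0.7]
width: 0.0938
finger_force: 0.0
```

```bash
python3 - <<'E'
from h import *
o=robot.get_obs(); print(o['tool_pos'],o['ee_rot'],o['qvel'].max()); c=imaging.get_calibration("wrist");print(c)
save("wrist","w1.png"); print(proj("wrist",[.523,-.312,.08]))
E
```

```text
[ 0.52316557 -0.31469563  0.20028222] [-3.14129845e+00  1.16465217e-03  3.60732583e-01] 0.002470414598491137
{'intrinsics': array([[299.74484509,   0.        , 258.60299253],
       [  0.        , 299.74484509, 193.89968606],
       [  0.        ,   0.        ,   1.        ]]), 'position': array([ 0.60227174, -0.28542497,  0.35400327]), 'rotation': array([-0.2943573 ,  0.00174261, -1.21112181])}
[255.25511985 194.01698114]
```

View pics/w1.png

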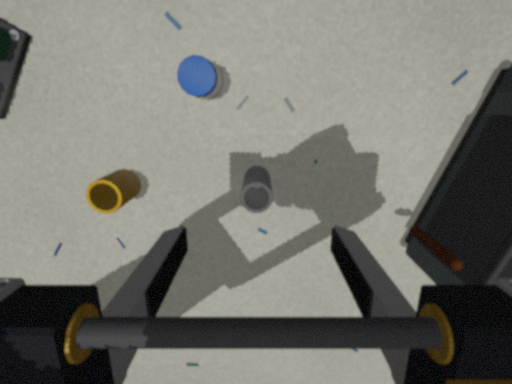

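The wrist view shows the tube's upper rim centred at (257,196), against (255,194) predicted. It lies between the fingers, so I'm descending to grasp.

Call:
drive_tool --series '[[0.094, [-0.001, 0, 0.05], [0, 0, 0]], [0.094, [-0.001, 0, 0.1], [0, 0, 0]], [0.094, [-0.001, 0, 0.134], [0, 0, 0]], [0.094, [-0.001, 0, 0.134], [0, 0, 0]], [0.05, [-0.001, 0, 0.134], [0, 0, 0]]]'

```text
time: 1.9
tool_pos: [0.5234, -0.3163, 0.0691]
ee_rot: [3.138, -0.002, 0.36]
wrist_force: [-0.2, 0.2, 0.3]
width: 0.0868
finger_force: 0.0
```

Call:
drive_tool --series '[[0.03, [0, 0, 0], [0, 0, 0]], [0.02, [0, 0, 0], [0, 0, 0]], [0.02, [0, 0, 0], [0, 0, 0]], [0.02, [0, 0, 0], [0, 0, 0]], [0.02, [0, 0, 0], [0, 0, 0]]]'

```text
time: 2.52
tool_pos: [0.5227, -0.3146, 0.0664]
ee_rot: [-3.141, 0.0, 0.361]
wrist_force: [-0.2, 1.9, 1.0]
width: 0.0373
finger_force: 0.5
```

Call:
drive_tool --series '[[0.02, [0, 0, 0], [0, 0, 0]], [0.02, [0, 0, 0], [0, 0, 0]], [0.02, [0, 0, 0], [0, 0, 0]], [0.02, [0, 0, 0], [0, 0, 0]]]'

```text
time: 3.02
tool_pos: [0.5227, -0.3145, 0.0664]
ee_rot: [-3.141, 0.0, 0.361]
wrist_force: [-1.2, 1.0, 1.2]
width: 0.032
finger_force: 30.0
```

Call:
drive_tool --series '[[0.02, [0, 0, -0.04], [0, 0, 0]], [0.02, [0, 0, -0.09], [0, 0, 0]], [0.02, [0, 0, -0.134], [0, 0, 0]], [0.02, [0, 0, -0.134], [0, 0, 0]], [0.02, [0, 0, -0.134], [0, 0, 0]]]'

```text
time: 3.65
tool_pos: [0.5221, -0.3145, 0.1985]
ee_rot: [-3.14, 0.002, 0.361]
wrist_force: [-0.1, 0.2, -2.2]
width: 0.0323
finger_force: 30.0
```

```bash
python3 - <<'E'
from h import *
o=robot.get_obs(); print(o['tool_pos'],o['ee_rot']); 
save("wrist","w2.png"); 
t=Rotation.from_euler("xyz",o['ee_rot']).as_matrix()
print(proj("wrist",o['tool_pos']-t[:,2]*.014))
T=np.array([.5445,.0535,.2]) # above spigot
print(t.T@(T-o['tool_pos']))
E
```

```text
[ 0.52214454 -0.31446762  0.19850164] [-3.13956296e+00  1.63680985e-03  3.60609833e-01]
[258.92700404 270.713776  ]
[ 0.15075045 -0.33641545 -0.00106229]
```

View pics/w2.png

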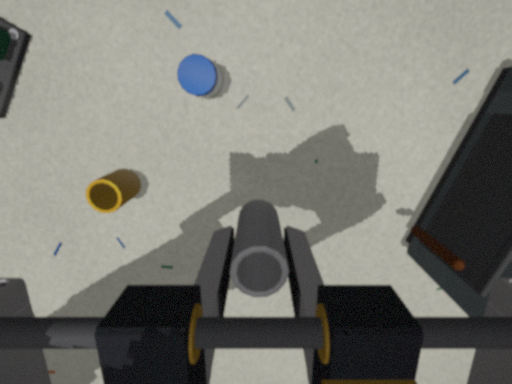

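The tube is held. Its rim is at (260,269) against (259,271) predicted, so it sits on the tool axis. Next I'll move near the spigot, 60 mm short in tool x, for a clear look.

Call:
drive_tool --series '[[0.02, [0.015, -0.055, 0], [0, 0, 0]], [0.02, [0.03, -0.11, 0], [0, 0, 0]], [0.02, [0.045, -0.165, 0], [0, 0, 0]], [0.02, [0.06, -0.22, 0], [0, 0, 0]], [0.02, [0.075, -0.275, 0], [0, 0, 0]]]'

```text
time: 4.32
tool_pos: [0.4942, -0.0291, 0.1975]
ee_rot: [-3.139, 0.004, 0.36]
wrist_force: [0.4, -0.1, -1.3]
width: 0.0321
finger_force: 30.0
```

Call:
drive_tool --series '[[0.02, [0.008, -0.03, 0], [0, 0, 0]], [0.02, [0.016, -0.061, 0], [0, 0, 0]], [0.02, [0.016, -0.061, 0], [0, 0, 0]], [0.02, [0.016, -0.061, 0], [0, 0, 0]], [0.02, [0.016, -0.061, 0], [0, 0, 0]]]'

```text
time: 4.95
tool_pos: [0.4891, 0.0308, 0.1996]
ee_rot: [-3.141, 0.001, 0.359]
wrist_force: [0.0, -0.2, -3.1]
width: 0.0324
finger_force: 30.0
```

```bash
python3 - <<'E'
from h import *
o=robot.get_obs(); print(o['tool_pos'],o['ee_rot']); c=imaging.get_calibration("wrist");print(c['position'],c['rotation'])
im=save("wrist","w3.png"); p=proj("wrist",[.5445,.0535,.1]);print(p)
t=Rotation.from_euler("xyz",o['ee_rot']).as_matrix()
for k in(-.014,.066):print(proj("wrist",o['tool_pos']+t[:,2]*k))
cv2.imwrite('pics/w3c.png',cv2.resize(cv2.imread('pics/w3.png')[70:290,130:390],None,fx=2.6,fy=2.6,interpolation=cv2.INTER_CUBIC))
E
```

```text
[0.48914352 0.03078846 0.19962679] [-3.14147718e+00  1.46256713e-03  3.59348859e-01]
[0.5683173  0.05999    0.35328458] [-0.29472341  0.00155164 -1.21248653]
[256.27383902 133.92353378]
[258.14487009 269.90930238]
[258.4315385  215.69320612]
```

View pics/w3c.png

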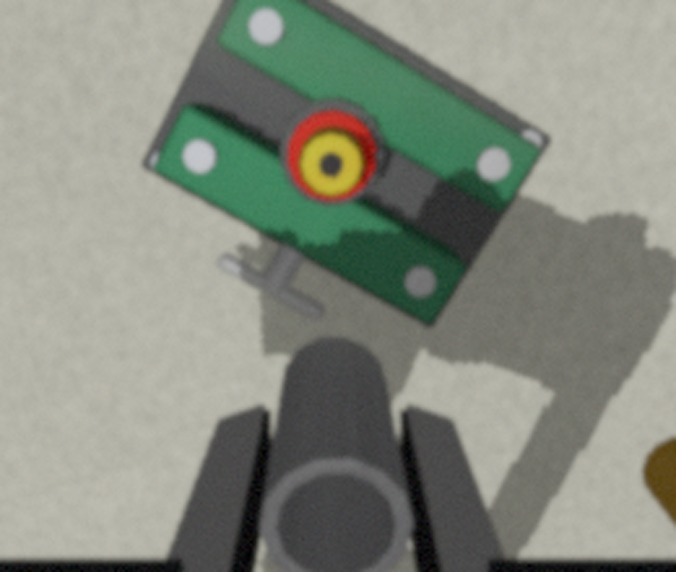

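The spigot tip is at about (257.0,132.4) in full-frame pixels, against (256,134) predicted. The held tube's rim is at (259.5,269.8). To check the tube's tilt and offset, I'll overlay the model circles.

```bash
python3 - <<'E'
from h import *
o=robot.get_obs(); c=cal("wrist")
t=Rotation.from_euler("xyz",o['ee_rot']).as_matrix(); P=o['tool_pos']
im=cv2.resize(cv2.imread('pics/w3.png')[100:300,180:340],None,fx=3.6,fy=3.6,interpolation=cv2.INTER_CUBIC)
im=np.clip(im*1.6,0,255).astype(np.uint8)
def circ(Cw,r,col):
    q=np.array([(proj("wrist",Cw+r*np.array([np.cos(a),np.sin(a),0]),c)-[180,100]+.5)*3.6-.5 for a in np.linspace(0,6.28,60)])
    cv2.polylines(im,[np.int32(q*16)],True,col,1,cv2.LINE_AA,4)
for k in(-.014,.066): circ(P+t[:,2]*k,.016,(0,255,255))
tip=atz("wrist",257.0,132.4,.1,c); print(tip, t.T@(tip-P))
circ(tip,.0095,(255,0,0)); circ(np.array([tip[0],tip[1],.071]),.016,(255,255,0))
cv2.imwrite('pics/ov.png',im)
E
```

```text
[0.54588293 0.05336931 0.1       ] [ 0.06106796 -0.00120493  0.09980502]
```

View pics/ov.png

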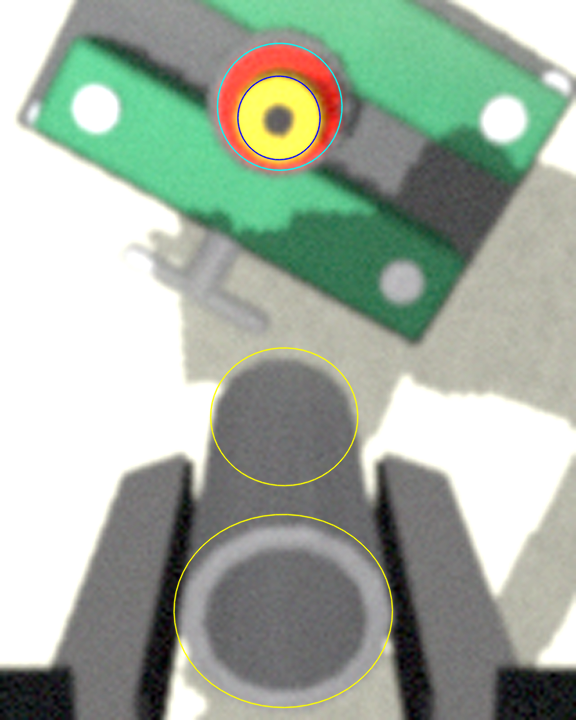

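```bash
cat > fit.py <<'E'
from h import *
from scipy.ndimage import map_coordinates, gaussian_filter
from scipy.optimize import differential_evolution
o=robot.get_obs(); c=cal("wrist")
t=Rotation.from_euler("xyz",o['ee_rot']).as_matrix(); P=o['tool_pos']
g=gaussian_filter(cv2.imread('pics/w3.png',0).astype(float),.7)
K,p0,R,_=c
def pix(X):
    q=(X-p0)@R; q=np.c_[q[:,0],-q[:,1],-q[:,2]]@K.T; return q[:,:2]/q[:,2:]
a=np.linspace(0,2*np.pi,120,endpoint=False); far=np.linspace(-1.1,1.1,60)
def cir(d,k,r,a): return P+(np.c_[d[0]+r*np.cos(a),d[1]+r*np.sin(a),np.full(len(a),k+d[2])])@t.T
S=lambda X:map_coordinates(g,pix(X)[:,::-1].T,order=1)
def diff(d,k,r,a): return S(cir(d,k,r+.0012,a))-S(cir(d,k,r-.0012,a)) # outside minus inside
def cost(d):
    up=np.concatenate([np.linspace(-.9,.9,40),np.linspace(2.3,4,40)])
    return -(diff(d,.066,.016,far).mean()+diff(d,-.014,.012,a).mean()-0*d[0])
for dz in(None,0,.003):
    b=[(-.006,.006),(-.004,.004),(-.006,.006) if dz is None else (dz-1e-6,dz+1e-6)]
    r=differential_evolution(cost,b,seed=1); print(r.x*1000,r.fun,'bottom',diff(r.x,.066,.016,far).mean())
E
python3 fit.py
```

```text
[-3.64112965  0.05157863  3.6979466 ] -68.45311275645756 bottom 35.008736097007
[-1.89672257e+00  1.50376194e-01  1.00000000e-03] -63.40342188496814 bottom 31.88665846883837
[-3.33647387  0.07284497  3.001     ] -68.25366415900928 bottom 34.78816987104215
```

Call:
drive_tool --series '[[0.02, [0.035, -0.001, 0], [0, 0, 0]], [0.02, [0.0635, -0.0012, 0], [0, 0, 0]], [0.02, [0.0635, -0.0012, 0.01], [0, 0, 0]], [0.02, [0.0635, -0.0012, 0.023], [0, 0, 0]], [0.02, [0.0635, -0.0012, 0.023], [0, 0, 0]]]'

```text
time: 5.62
tool_pos: [0.5464, 0.0547, 0.1753]
ee_rot: [-3.14, 0.004, 0.36]
wrist_force: [1.0, -0.1, -1.3]
width: 0.032
finger_force: 30.0
```

```bash
python3 - <<'E'
from h import *
o=robot.get_obs(); print(o['tool_pos'],o['ee_rot'],o['wrist_force']); c=cal("wrist")
save("wrist","w4.png")
t=Rotation.from_euler("xyz",o['ee_rot']).as_matrix(); P=o['tool_pos']
print(t.T@(np.array([0.54588,.05337,.1])-P))
x0,y0,f=190,130,4
im=cv2.resize(cv2.imread('pics/w4.png')[y0:y0+150,x0:x0+150],None,fx=f,fy=f,interpolation=cv2.INTER_CUBIC)
im=np.clip(im*1.6,0,255).astype(np.uint8)
def circ(Cw,r,col):
    q=np.array([(proj("wrist",Cw+r*np.array([np.cos(a),np.sin(a),0]),c)-[x0,y0]+.5)*f-.5 for a in np.linspace(0,6.28,60)])
    cv2.polylines(im,[np.int32(q*16)],True,col,1,cv2.LINE_AA,4)
circ(P+t[:,2]*.066-t[:,0]*.0025,.016,(0,255,255))
circ(np.array([.54588,.05337,.071]),.016,(255,255,0))
cv2.imwrite('pics/ov2.png',im)
E
```

```text
[0.54639415 0.05474719 0.17526396] [-3.14024085  0.00429245  0.36003502] [ 1.0426086  -0.08705381 -1.33236689]
[-0.00064331  0.0012095   0.07526585]
```

View pics/ov2.png

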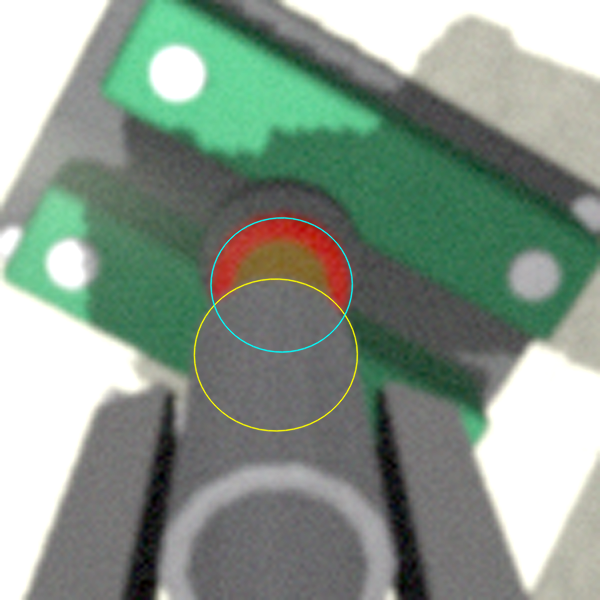

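The tube's bottom arc and the ring share the same column, about 281 in the crop. The tube sits slightly to the -x side, so I'm shifting +1.5 mm and easing down.

Call:
drive_tool --series '[[0.02, [0.0015, 0.0002, 0], [0, 0, 0]], [0.02, [0.0015, 0.0002, 0.004], [0, 0, 0]], [0.02, [0.0015, 0.0002, 0.009], [0, 0, 0]], [0.02, [0.0015, 0.0002, 0.014], [0, 0, 0]], [0.02, [0.0015, 0.0002, 0.014], [0, 0, 0]]]'

```text
time: 6.3
tool_pos: [0.5491, 0.0552, 0.1626]
ee_rot: [3.141, 0.002, 0.361]
wrist_force: [-1.5, -0.8, -2.2]
width: 0.0323
finger_force: 30.0
```

Call:
drive_tool --series '[[0.02, [0, 0, 0.004], [0, 0, 0]], [0.02, [0, 0, 0.008], [0, 0, 0]], [0.02, [0, 0, 0.008], [0, 0, 0]]]'

```text
time: 6.68
tool_pos: [0.5489, 0.055, 0.1545]
ee_rot: [3.141, 0.003, 0.36]
wrist_force: [-3.7, -3.8, -2.6]
width: 0.0325
finger_force: 30.0
```

The tube is over the spigot: its lower end is near 0.088 with low vertical force. I'll ease off the side load and go down to the ring.

Call:
drive_tool --series '[[0.02, [-0.0007, 0.0005, 0.003], [0, 0, 0]], [0.02, [-0.0007, 0.0005, 0.008], [0, 0, 0]], [0.02, [-0.0007, 0.0005, 0.014], [0, 0, 0]], [0.02, [-0.0007, 0.0005, 0.014], [0, 0, 0]]]'

```text
time: 7.18
tool_pos: [0.5486, 0.0548, 0.1404]
ee_rot: [-3.141, 0.002, 0.361]
wrist_force: [-3.4, -3.0, -3.5]
width: 0.0322
finger_force: 30.0
```

Now push through the ring's travel. The lower end should go from about 0.0745 to 0.061.

Call:
drive_tool --series '[[0.02, [-0.0005, 0.0004, 0.004], [0, 0, 0]], [0.02, [-0.0005, 0.0004, 0.007], [0, 0, 0]], [0.02, [-0.0005, 0.0004, 0.007], [0, 0, 0]]]'

```text
time: 7.55
tool_pos: [0.5489, 0.0545, 0.1354]
ee_rot: [-3.142, -0.0, 0.361]
wrist_force: [-5.3, -2.5, 2.8]
width: 0.0325
finger_force: 30.0
```

Call:
drive_tool --series '[[0.02, [0, 0, 0.003], [0, 0, 0]], [0.02, [0, 0, 0.006], [0, 0, 0]], [0.02, [0, 0, 0.006], [0, 0, 0]]]'

```text
time: 7.92
tool_pos: [0.5491, 0.0547, 0.1326]
ee_rot: [3.141, -0.002, 0.361]
wrist_force: [-10.0, -2.4, 14.4]
width: 0.032
finger_force: 30.0
```

Call:
drive_tool --series '[[0.02, [-0.001, 0.0, 0.002], [0, 0, 0]], [0.02, [-0.001, 0.0, 0.004], [0, 0, 0]], [0.02, [-0.001, 0.0, 0.004], [0, 0, 0]]]'

```text
time: 8.3
tool_pos: [0.5489, 0.0546, 0.1288]
ee_rot: [3.141, -0.004, 0.361]
wrist_force: [-8.2, -2.3, 13.6]
width: 0.0318
finger_force: 30.0
```

Call:
drive_tool --series '[[0.02, [-0.001, 0.0, 0.003], [0, 0, 0]], [0.02, [-0.001, 0.0, 0.005], [0, 0, 0]], [0.02, [-0.001, 0.0, 0.005], [0, 0, 0]]]'

```text
time: 8.68
tool_pos: [0.5488, 0.0545, 0.1269]
ee_rot: [3.14, -0.008, 0.362]
wrist_force: [-11.6, -1.1, 23.1]
width: 0.0321
finger_force: 30.0
```

Call:
drive_tool --series '[[0.02, [-0.001, 0.0, 0.003], [0, 0, 0]], [0.02, [-0.001, 0.0, 0.004], [0, 0, 0]], [0.02, [-0.001, 0.0, 0.004], [0, 0, 0]]]'

```text
time: 9.05
tool_pos: [0.5493, 0.0548, 0.1265]
ee_rot: [3.14, -0.013, 0.362]
wrist_force: [-13.7, -0.6, 33.4]
width: 0.0323
finger_force: 30.1
```

```bash
python3 - <<'E'
from h import *
o=robot.get_obs(); print(o['tool_pos'],o['wrist_force'],o['wrist_torque'])
b=save("scene","s5.png")
w=save("wrist","w5.png")
a=cv2.imread('pics/s5.png')[130:240,220:320]; b=cv2.imread('pics/scene0.png')[130:240,220:320]
z=lambda i:cv2.resize(i,None,fx=4,fy=4,interpolation=cv2.INTER_CUBIC)
cv2.imwrite('pics/s5c.png',np.hstack([z(b),z(a)]))
E
```

```text
[0.54927276 0.05477697 0.12653772] [-13.69496756  -0.60469391  33.42608106] [0.03391674 2.71632538 0.1709485 ]
```

View pics/s5c.png

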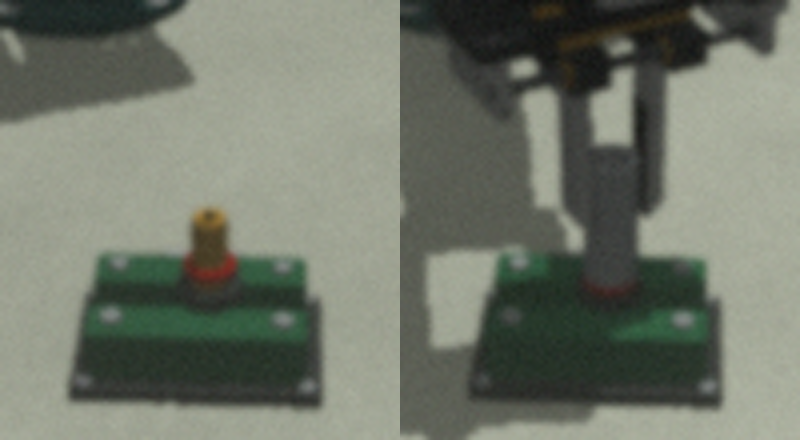

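The right half shows the tube seated upright, with the ring lowered onto the nut at about (610,292). Position (0.1265) and rising force (33 N) both agree it's home. I'll relieve the load and then release.

Call:
drive_tool --series '[[0.02, [-0.002, -0.0005, -0.005], [0, 0, 0]], [0.02, [-0.003, -0.001, -0.01], [0, 0, 0]], [0.02, [-0.003, -0.001, -0.01], [0, 0, 0]]]'

```text
time: 9.52
tool_pos: [0.5463, 0.054, 0.1269]
ee_rot: [3.14, -0.009, 0.361]
wrist_force: [5.6, 0.5, 1.8]
width: 0.0318
finger_force: 30.0
```

Call:
drive_tool --series '[[0.02, [0.001, 0, 0], [0, 0, 0]], [0.05, [0.001, 0, 0], [0, 0, 0]], [0.08, [0.001, 0, 0], [0, 0, 0]], [0.08, [0.001, 0, 0], [0, 0, 0]], [0.08, [0.001, 0, 0], [0, 0, 0]]]'

```text
time: 10.15
tool_pos: [0.5434, 0.0535, 0.1249]
ee_rot: [-3.141, 0.001, 0.361]
wrist_force: [0.3, -0.6, -0.7]
width: 0.0686
finger_force: 0.0
```

Call:
drive_tool --series '[[0.08, [0, 0, -0.04], [0, 0, 0]], [0.08, [0, 0, -0.09], [0, 0, 0]], [0.08, [0, 0, -0.12], [0, 0, 0]], [0.08, [-0.03, 0, -0.12], [0, 0, 0]], [0.08, [-0.04, 0, -0.12], [0, 0, 0]]]'

```text
time: 10.78
tool_pos: [0.5058, 0.0392, 0.246]
ee_rot: [3.141, -0.001, 0.361]
wrist_force: [0.7, 0.5, 0.5]
width: 0.0799
finger_force: 0.0
```

```bash
python3 - <<'E'
from h import *
o=robot.get_obs(); print(o['tool_pos'],o['wrist_force'],o['width'])
save("scene","s6.png"); save("wrist","w6.png")
z=lambda i:cv2.resize(i,(400,440),interpolation=cv2.INTER_CUBIC)
print(proj("wrist",[.5459,.0534,.141]),proj("wrist",[.5459,.0534,.1]))
cv2.imwrite('pics/c6.png',np.hstack([z(cv2.imread('pics/s6.png')[130:240,220:320]),z(cv2.imread('pics/w6.png')[50:270,160:360])]))
E
```

```text
[0.5057553  0.03921556 0.24596522] [0.69287264 0.53449053 0.48758467] 0.07993097288920724
[259.557516   153.73894231] [259.49604683 147.10607006]
```

View pics/c6.png

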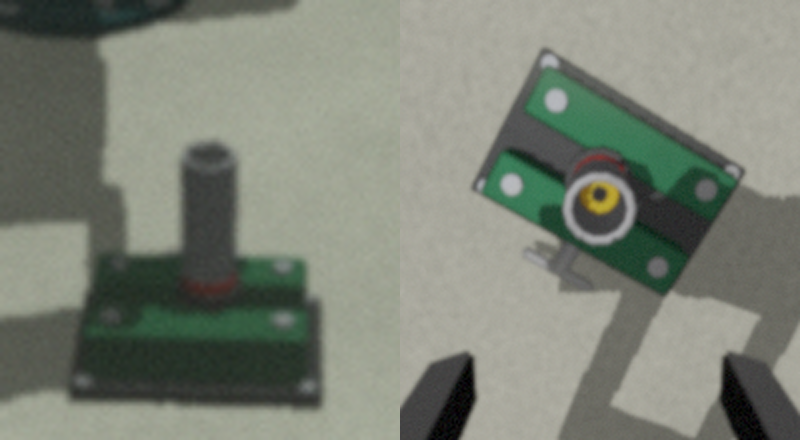

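```bash
python3 -c "
from bench import robot
print(robot.close_job())"
```

```text
the job is handed in; nothing more can be done
None
```

The steel tube is on the spigot, upright and released, with the red seal ring driven home: it hit a hard stop at 33 N at the expected height. No other object was touched, and I handed the job in at about 11 s.

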